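# Stop-button test on the tube roller mixer

### The arm

A 7-joint arm with a two-finger parallel gripper is mounted at the origin on a cart in front of the work surface, level with it; the furniture and walls round the work are solid. World frame = base frame: x ahead of the robot, y to its left, z up, the work surface at z = 0. Lengths are in m, angles in degrees, forces in N, time in s.
With the tool pointing down it reaches from about 0.35 to 0.775 m from the base axis. Payload 3.1 kg.
Tool frame: the origin (TCP) lies on the centre line of the jaws, within the pads' length; the fingertips stand 17 mm ahead of it and the grasp point (between the pads) lies 2 mm behind it (robot.tip_reach is the distance from the TCP to the fingertips, in m); z points along the fingers, y is the direction in which the jaws open and shut (so a half turn about z gives the same grasp; the last joint's range is limited). The gripper opens to 85 mm and grips with 20 to 120 N. Pads are 22 mm wide; open, the fingers measure 114 mm over their backs; the gripper's body (76 mm by 85 mm) begins 54 mm behind the grasp point. The pads swing forward as they close: fully open they stand 13 mm farther back than shut.
Start: joints at [71.35, 17.813, 0.802, 86.603, -0.252, 75.585, -1.558], TCP at [0.154, -0.528, 0.248] pointing down, gripper open.
Joint ranges: [-154.91, 154.91], [-16.99, 109.72], [-72.82, 74.43], [7.12, 147.25], [-82.49, 262.49], [11.32, 116.49], [-174.64, 174.64]. Speed limits (degrees/s): [159.86, 159.86, 180, 180, 180, 180, 180].

### API

Orientations are given as [roll, pitch, yaw] about the fixed x, y, z axes, in that order (R = Rz(yaw) Ry(pitch) Rx(roll)).
In Python, from station import robot, fingers, vision, workorder, recognise gives the robot as it stands. Calls block until the motion is done:
- robot.move_to(position, orientation): joint-space move of the TCP to a pose.
- robot.line_to(position, orientation=None, velocity=0.15, f_stop=None): straight line of the TCP; orientation=None keeps the orientation; velocity is the mean speed in m/s. With f_stop (N) it stops when the force on the tool has changed by that much, and returns True; else False.
- robot.move_j(angles): joint-space move.
- fingers.gripper_to(opening, force=None): opening from 0.0 (shut) to 1.0 (fully open); force is the grip in N (None keeps the last); returns when the fingers have stopped.
- robot.pause(seconds).
- robot.inverse_kinematics(position, orientation): joint angles nearest the present ones, or None.
- vision.grab_frame(name): name is "scene" or "top"; returns the picture (384x512x3 uint8, red, green, blue); there is no depth.
- vision.calibration(name): a dict with "mtx" (3x3 intrinsics, pixels), "extrinsics" (4x4, takes a point from world to camera coordinates). Camera axes: x right, y up, looking along -z (the intrinsics and any distortion apply to the point x, -y, -z); pixel columns grow to the right and rows downward; lengths in m; the calibration is good to about 2 mm. A picture is of the moment at which its call begins. calibration takes no time and is no camera call.
A pose or a line that the arm cannot do raises robot.PlanningError and nothing moves.
- workorder.close_job(): hands the job in, once; it reports no verdict.
Trained networks look in the newest picture that a camera, given by its name, has taken for a name from the list of things; names that differ only in an ending like _2 or _b are one class to them, and where a whole thing is asked for, a point or a joint stands for the part that bears it (a point fixed in the world has none). Each returns a list of dicts, best first, with "p" (0 to 1); they miss things now and then, are a little off and sometimes report something else, mostly with a low value. They report only what shows in the picture. A call takes as long as a camera call.
- recognise(label, camera): "rect" ([centre column, centre row, width, height] in pixels, round what is visible of it).
Readings, each from a call of its own:
- robot.current_time_s(): time.
- robot.current_joint_positions(): joint angles.
- robot.current_dq(): joint speeds.
- robot.current_joint_torque(): joint torques, N m.
- robot.current_tool_pos(): TCP position.
- robot.current_eef_rot(): TCP orientation.
- robot.current_contact_force(): force on the tool from outside, world axes, zero at the start.
- robot.current_torque(): the same for the moment, N m.
- robot.current_finger_gap(): opening from 0.0 (shut) to 1.0 (fully open).
Only numpy, scipy, OpenCV 4.12 (cv2) and the standard library are available. Lean on these libraries where they do the work, as an engineer would, in place of code of your own. Each camera call takes 0.05 s, during which the arm holds its last target. There are 200 camera calls.

### The job

Give the tube roller mixer its stop-button test, working with the fingertips only: press the mushroom stop button on its control end down until it latches, and take the fingers off so that it stays in by itself. Then push its wings round clockwise (seen from above), without gripping the head, until it springs back out, and let it turn back; last, press the small round reset button behind it all the way down and let it come up. Leave the mixer, the tubes lying on it and the things around it where they are, and do not lean hard on the buttons.

Things in the scene. Friction and masses are not known exactly. Their poses are not given: they have to be found in the camera images.
- mixer: white roller mixer for blood tubes, 160 mm deep (x) x 275 mm wide (y), 3 kg, loose on rubber feet. Origin: centre of its underside; x to its back, y left, z up. Control end = raised block at its right, x -80..80, y -137..-38 mm, flat top z 72 mm. Left of it four dark rollers along y (tops z 63) with three tubes lying on them (highest point z 72), and an end wall z 66. Dial and rocker on its front are unused
- stop_top (a point): top centre of the black mushroom stop button, on its turning axis, at mixer x -30, y -87.5 mm; z 109.5 mm when out, 101 when latched. Head: dome 45 mm across, 19.5 mm from underside to top, with two opposite wings, 74 mm over their tips. Below it a neck 21 mm across and a collar 39 mm across, 6 mm high on the control end's top. Axes: z up, x along the wings to the rear wing, turning with the head
- wing_front (a point): middle of the front wing, 30 mm from the turning axis, 7 mm above the head's underside; at rest it points to mixer -x. A wing is 12 to 14 mm wide with a round tip and 13 mm high; the gap below it to the control end's top is 19 mm when the button is out, 10 mm when latched
- wing_back (a point): middle of the rear wing, like the front one but pointing to mixer +x at rest
- stop_plunger (a joint): how far the stop button is pushed in, m: 0 out, about 0.0085 latched, 0.011 the end of its travel. Push it straight down past 0.009, best to the end: it takes up to about 10 N. Latched, it stays in until the head is turned
- stop_head (a joint): turn of the stop head, rad, clockwise seen from above: 0 at rest, end stop at 0.9. A light spring turns it back to 0 (0.015 N m at rest, 0.06 N m at the end stop, a little more with friction: up to 3 N at a wing). From about 0.55 the latch lets go and the latched button springs out by 8.5 mm
- reset_button_top (a point): top centre of the small round grey reset button, 25 mm across, at mixer x +50, y -87.5 mm, z 90 mm (18 mm above the control end's top), in a steel ring 44 mm across and 12 mm high; 80 mm behind the stop button
- reset_button (a joint): how far the reset button is pushed down, m: 0 up, 0.006 fully down (5 N); it springs back by itself
- tube_a: blood sample tube with a purple cap, 77 mm long, 16 mm thick, lying loose along mixer y between the two front rollers, cap to the left. Origin: the bottom end of the tube; z along it to the cap
- tube_b: the same tube between the two middle rollers
- tube_c: the same tube between the two rear rollers
- dropper_bottle: amber dropper bottle, 29 mm thick, 102 mm high, standing right of the control end. Origin: centre of its underside
- spare_eyepiece: black microscope eyepiece, 39 mm thick, 46 mm high, standing right of the control end nearer the robot. Origin: centre of its underside
- marker: marker pen, 135 mm long, 17 mm thick, lying left of the mixer. Origin: centre of its underside

How it is judged (in metres and radians):
On the way, in this order (a step that is already met when the one before it is completed fails the run):
1. the stop button is latched in and stays in with nothing of the robot on it (value of joint stop_plunger above 0.0075 m and contact force between each of the arm, the fingers and mixer below 0.1 N), for 0.2 s.
2. the stop button has been turned clockwise past its latch and has sprung out (value of joint stop_plunger below 0.002 m), for 0.2 s.
3. the reset button is pressed down, the stop button being out and turned back (value of joint reset_button above 0.0045 m and value of joint stop_plunger below 0.002 m and value of joint stop_head below 0.1 rad), for 0.1 s.
At the end, for the whole second after the job is handed in: The stop button is out (within 2 mm) and turned back (within 0.1 rad), the reset button is up (within 1.5 mm), the mixer stands at rest within 20 mm of where it was, and tubes and bystanders lie within 25 mm of where they were (value of joint stop_plunger below 0.002 m and value of joint stop_head below 0.1 rad and value of joint reset_button below 0.0015 m and distance of mixer from where it was at the start of the episode below 0.02 m and angle between mixer's own z axis and vertical below 0.03 rad and linear speed of mixer below 0.01 m/s and distance of each of tube_a, tube_b, tube_c, dropper_bottle, spare_eyepiece, marker from where it was at the start of the episode below 0.025 m); the robot touches nothing.
It fails at once if the mixer is shoved or lifted (moved over 20 mm or tilted over 0.06 rad) (distance of mixer from where it was at the start of the episode above 0.02 m or angle between mixer's own z axis and vertical above 0.06 rad).
It fails at once if a tube on the rollers is picked up or displaced by over 25 mm (distance of any of tube_a, tube_b, tube_c from where it was at the start of the episode above 0.025 m).
It fails at once if a bystander is picked up, carried or displaced by over 25 mm (distance of any of dropper_bottle, spare_eyepiece, marker from where it was at the start of the episode above 0.025 m).
It fails at once if the buttons are gripped or leaned on (over 34 N of contact between fingers and mixer) (contact force between the fingers and mixer above 34 N).
It also fails if it takes over 48 s, if anything falls off the work surface, if the arm or the gripper's body presses on something with over 40 N, if the wrist force passes 120 N, or if a joint passes its speed limit or range.

## Working session

There is one attempt and no reset: what is moved stays moved. The work goes in short steps, each a Python script; the robot and the scene stay as the last script left them, time stands still between calls to the robot, and variables do not carry over. Pictures are saved under pics/ and viewed, about 8 in all and at most 12, crops included, and the job is handed in when it is done.

```bash
mkdir -p pics
cat > h.py <<'E'
from station import robot, fingers, vision, workorder, recognise
import numpy as np, cv2
def save(n,img,): cv2.imwrite(f'pics/{n}.png',cv2.cvtColor(img,cv2.COLOR_RGB2BGR))
def ray(cam,u,v):
    c=vision.calibration(cam);E=np.array(c['extrinsics']);K=np.array(c['mtx'])
    d=np.linalg.solve(K,[u,v,1]);d=np.array([d[0],-d[1],-d[2]])
    R=E[:3,:3];return -R.T@E[:3,3],R.T@d
def atz(cam,u,v,z):
    o,d=ray(cam,u,v);return o+d*(z-o[2])/d[2]
def proj(cam,P):
    c=vision.calibration(cam);E=np.array(c['extrinsics']);K=np.array(c['mtx'])
    P=np.atleast_2d(P);q=P@E[:3,:3].T+E[:3,3];q=q*[1,-1,-1];p=q@K.T;return p[:,:2]/p[:,2:]
E
python3 - <<'E'
from h import *
for c in('scene','top'):
    k=vision.calibration(c);print(c,{a:b for a,b in k.items() if a not in('mtx','extrinsics')},ray(c,256,192))
    save(c+'0',vision.grab_frame(c))
    for l in['mixer','stop_top','reset_button_top','wing_front','tube_a','dropper_bottle','spare_eyepiece','marker']:
        print(l,[(np.round(r['rect'],1).tolist(),round(r['p'],2)) for r in recognise(l,c)[:3]])
print(robot.current_time_s())
E
```

```text
scene {} (array([-0.13617975,  0.50980754,  0.47741369]), array([ 0.69549068, -0.60068738, -0.39459115]))
mixer [([276.8, 211.6, 109.7, 72.4], 0.63)]
stop_top [([310.8, 184.3, 20.2, 8.2], 0.56)]
reset_button_top [([289.1, 177.8, 4.5, 5.3], 0.59)]
wing_front [([311.4, 181.7, 22.5, 7.6], 0.64)]
tube_a []
dropper_bottle [([310.6, 181.7, 20.5, 8.8], 0.73), ([319.1, 174.3, 8.6, 23.8], 0.42)]
spare_eyepiece [([341.9, 201.0, 13.9, 19.8], 0.59)]
marker [([231.2, 243.0, 41.3, 20.4], 0.54), ([309.4, 182.7, 19.7, 6.3], 0.42)]
top {} (array([ 0.43258444, -0.01618425,  1.03920615]), array([ 0.09640784, -0.0089059 , -0.99533412]))
mixer [([307.0, 200.2, 136.6, 85.2], 0.98), ([395.9, 230.6, 16.5, 18.9], 0.38)]
stop_top [([354.2, 208.9, 21.3, 37.9], 0.83)]
reset_button_top []
wing_front [([355.1, 209.6, 18.5, 38.1], 0.74), ([353.1, 171.6, 12.0, 14.7], 0.35)]
tube_a [([284.1, 195.9, 36.6, 5.1], 0.75), ([289.9, 177.8, 41.4, 5.7], 0.67)]
dropper_bottle [([291.2, 177.8, 40.8, 6.9], 0.72), ([406.4, 182.8, 24.9, 13.7], 0.62)]
spare_eyepiece [([395.0, 231.0, 21.7, 15.6], 0.59), ([290.6, 211.7, 37.3, 10.2], 0.57), ([284.8, 195.9, 37.4, 9.4], 0.45)]
marker [([219.7, 207.8, 17.3, 59.6], 0.65), ([291.2, 178.9, 36.9, 4.9], 0.64)]
0.9
```

Run:
```python
import cv2
i=cv2.imread('pics/top0.png')[140:260,200:430];cv2.imwrite('pics/t1.png',cv2.resize(i,None,fx=3.45,fy=3.45,interpolation=cv2.INTER_CUBIC))
i=cv2.imread('pics/scene0.png')[150:260,200:360];cv2.imwrite('pics/s1.png',cv2.resize(i,None,fx=5,fy=5,interpolation=cv2.INTER_CUBIC))
```

```text
(no output)
```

View pics/t1.png

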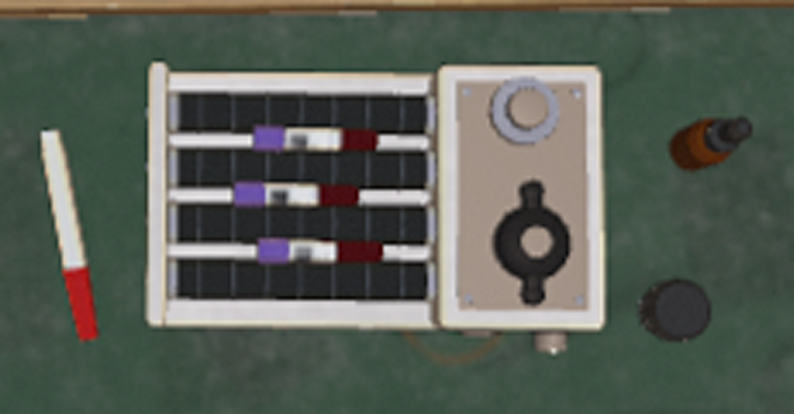

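View pics/s1.png

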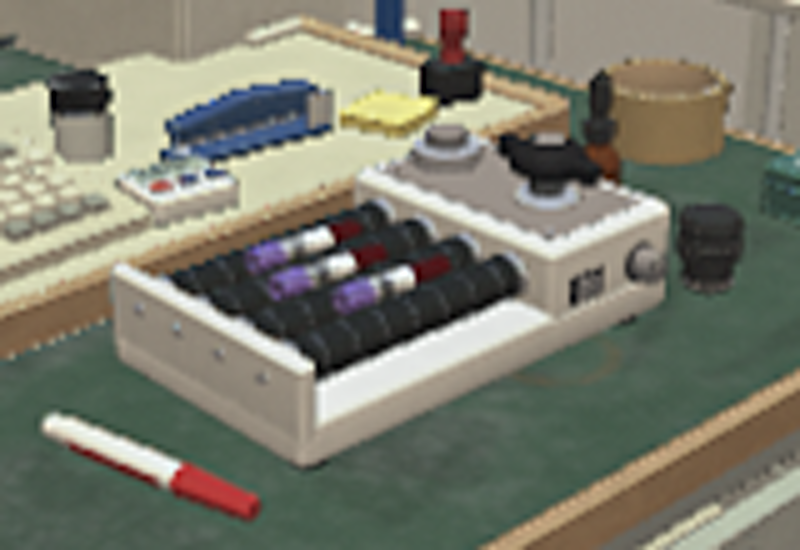

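The top view shows the mixer nearly square to the world axes. The stop head is centred near crop (532,243) with its wings fore and aft, reset is at (527,110), the eyepiece at (676,310) and the bottle at (700,145). I'll fit the pose from these points.

```bash
cat >> h.py <<'E'
def M(p,P):  # mixer(mm)->world
    x,y,a=p;P=np.atleast_2d(P)/1000.;c,s=np.cos(a),np.sin(a)
    return np.c_[x+c*P[:,0]-s*P[:,1],y+s*P[:,0]+c*P[:,1],P[:,2]]
E
python3 - <<'E'
from h import *
from scipy.optimize import least_squares
f=3.45
# crop top points
T=[((532.5,243),(-30,-87.5,99)),((527,109),(50,-87.5,90)),((440,67),(80,-38,72)),((601,67),(80,-137,72)),((604,327),(-80,-137,72)),((439,327),(-80,-38,72)),((533,304.5),(-67,-87.5,97)),((533,181),(7,-87.5,97)),((524.5,110),(50,-87.5,84)),((151,63),(80,137,66)),((149,325),(-80,137,66))]
uv=np.array([[200+(a[0]+.5)/f-.5,140+(a[1]+.5)/f-.5] for a,_ in T]);P=np.array([b for _,b in T])
g=lambda p:(proj('top',M(p,P))-uv).ravel()
r=least_squares(g,[.5,-.1,0],loss='soft_l1',f_scale=.7);p=r.x
print('top',p[:2].round(4),np.degrees(p[2]),g(p).reshape(-1,2).round(1).tolist())
S=[((447,131),(50,-87.5,90)),((551,165),(-30,-87.5,99)),((552,247),(-80,-38,72)),((666,206),(-80,-137,72)),((315,362),(-80,137,66)),((116,265),(80,137,66))]
us=np.array([[200+(a[0]+.5)/5-.5,150+(a[1]+.5)/5-.5] for a,_ in S]);Q=np.array([b for _,b in S])
gs=lambda p:(proj('scene',M(p,Q))-us).ravel()
print('res in scene',gs(p).reshape(-1,2).round(1).tolist())
rs=least_squares(gs,p);print('scene',rs.x[:2].round(4),np.degrees(rs.x[2]),gs(rs.x).reshape(-1,2).round(1).tolist())
rb=least_squares(lambda q:np.r_[g(q),gs(q)],p,loss='soft_l1');print('both',rb.x.tolist())
for q in(p,rb.x):print(M(q,[(-30,-87.5,109.5),(50,-87.5,90),(-60,-87.5,97),(0,-87.5,97)]).round(4).tolist())
for n,(u,v),z in[('eyep',(676,310),.03),('bottle',(692,155),.04)]:print(n,atz('top',200+u/f,140+v/f,z).round(3))
# scale: mm per px
print(atz('top',355,209,.09)-atz('top',356,210,.09))
E
```

```text
top [ 0.5168 -0.1339] -1.226396563672734 [[-0.0, -0.0], [0.2, -0.1], [-0.3, -1.2], [0.5, -0.7], [0.8, 0.9], [0.4, 0.5], [-0.2, 0.6], [-0.6, -0.3], [0.3, 0.0], [-0.3, -0.3], [-0.6, 0.3]]
res in scene [[-0.8, 1.1], [-1.2, -1.3], [-0.4, 1.7], [0.9, -0.2], [-3.4, 2.0], [-2.4, 0.4]]
scene [ 0.5183 -0.1401] -0.17401186782754344 [[-0.3, 0.4], [-0.5, -2.2], [0.9, 0.6], [1.5, -1.4], [-0.7, 1.0], [-0.8, 0.0]]
both [0.5164748120841077, -0.13440523212789612, -0.019254833991161707]
[[0.4849, -0.2208, 0.1095], [0.5649, -0.2225, 0.09], [0.4549, -0.2201, 0.097], [0.5149, -0.2214, 0.097]]
[[0.4848, -0.2213, 0.1095], [0.5648, -0.2229, 0.09], [0.4548, -0.2207, 0.097], [0.5148, -0.2219, 0.097]]
eyep [ 0.445 -0.325  0.03 ]
bottle [ 0.541 -0.335  0.04 ]
[0.00205301 0.00196117 0.        ]
```

Top residuals are under about 1 px. The scene fit agrees within a few mm and is the weaker of the two. Stop axis ≈ (0.485, -0.221), reset ≈ (0.565, -0.2225). Next: close the fingers, move above the stop button and press.

```bash
cat >> h.py <<'E'
PO=[0.5168,-0.1338,np.radians(-1.22)]
S=M(PO,[-30,-87.5,0])[0]; RB=M(PO,[50,-87.5,0])[0]; TR=robot.tip_reach
def st(m=''):
    print(m,round(robot.current_time_s(),2),'tip',(np.array(robot.current_tool_pos())-[0,0,TR]).round(4),'F',np.round(robot.current_contact_force(),2))
E
python3 - <<'E'
from h import *
print(TR,robot.current_eef_rot(),S,RB)
fingers.gripper_to(0.0,20)
ya=np.degrees(PO[2])
robot.move_to([S[0],S[1],.2+TR],[180,0,ya]); st('above')
print(robot.current_finger_gap(),robot.current_joint_positions())
robot.line_to([S[0],S[1],.118+TR],velocity=.08);st('near')
h=robot.line_to([S[0],S[1],.0965+TR],velocity=.012,f_stop=14);st(f'press {h}')
save('pr',vision.grab_frame('scene'))
robot.line_to([S[0],S[1],.14+TR],velocity=.06);st('up')
save('b1',vision.grab_frame('scene'))
a=cv2.imread('pics/pr.png')[160:220,270:350];b=cv2.imread('pics/b1.png')[160:220,270:350]
cv2.imwrite('pics/pb.png',cv2.resize(np.hstack([a,b]),None,fx=5,fy=5,interpolation=cv2.INTER_CUBIC))
E
```

```text
0.017 [1.79995058e+02 1.52489544e-03 1.62660863e+01] [ 0.4849438  -0.22064142  0.        ] [ 0.56492567 -0.22234474  0.        ]
above 3.33 tip [ 0.4843 -0.2224  0.2   ] F [-0.12 -0.13  0.42]
-0.0007843044435875176 [ 34.83448097  17.77110931 -15.48018709  91.78735985   5.00904631
  71.11668343 -72.93157953]
near 4.5 tip [ 0.4855 -0.2208  0.1186] F [-0.86  0.14  0.03]
press False 6.44 tip [ 0.4851 -0.2207  0.0982] F [-2.5   0.8  10.51]
up 7.37 tip [ 0.4846 -0.2206  0.1396] F [-0.02  0.12 -0.32]
```

View pics/pb.png

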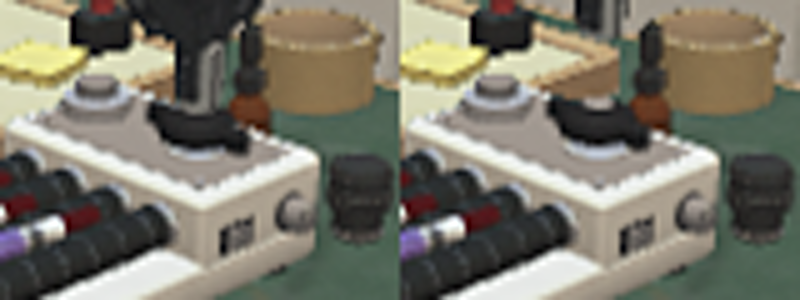

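The right half shows the head staying low after lift-off, with little neck visible. The tip reached 98.2 mm (full travel), so it is latched. Next I'll push the front wing along an arc from its right side.

```bash
cat >> h.py <<'E'
def arc(th,r=.038,d=.021,z=.085):
    a=PO[2]-th;c,s=np.cos(a),np.sin(a);x,y=-r,-d
    return [S[0]+c*x-s*y,S[1]+s*x+c*y,z+TR],[180,0,np.degrees(a)]
E
python3 - <<'E'
from h import *
for t in(0,.4,.8,1.0):print(t,robot.inverse_kinematics(*arc(t)).round(0))
p,o=arc(0,d=.032,z=.14);robot.line_to(p,o,velocity=.1)
p,o=arc(0,d=.032);robot.line_to(p,o,velocity=.06);st('down')
p,o=arc(0,d=.022);robot.line_to(p,o,velocity=.03,f_stop=8);st('beside')
save('c0',vision.grab_frame('top'))
for t in np.arange(.1,.71,.1):
    p,o=arc(t);h=robot.line_to(p,o,velocity=.03,f_stop=9);st(f'{t:.1f} {h}')
    if h:break
save('c1',vision.grab_frame('top'));save('c2',vision.grab_frame('scene'))
a=cv2.imread('pics/c1.png')[165:245,320:420];b=cv2.imread('pics/c2.png')[150:230,260:360]
cv2.imwrite('pics/c3.png',cv2.resize(np.hstack([a,b]),None,fx=4,fy=4,interpolation=cv2.INTER_CUBIC))
E
```

```text
0 [ 38.  21. -14. 104.   6.  55. -70.]
0.4 [ 34.  20. -11. 106.   4.  54. -93.]
0.8 [  29.   19.   -7.  107.    3.   54. -117.]
1.0 [  26.   19.   -5.  107.    2.   54. -128.]
down 9.13 tip [ 0.4467 -0.252   0.0854] F [ 0.23  0.33 -0.66]
beside 9.62 tip [ 0.4466 -0.2416  0.0851] F [-0.23 -1.41  0.21]
0.1 False 9.99 tip [ 0.4447 -0.237   0.085 ] F [0.14 0.11 0.32]
0.2 False 10.28 tip [ 0.4433 -0.2334  0.0851] F [ 0.06 -0.91  0.21]
0.3 False 10.57 tip [ 0.4422 -0.2289  0.085 ] F [-1.22 -1.44  0.19]
0.4 False 10.87 tip [ 0.4417 -0.2244  0.085 ] F [-0.39 -0.48  0.92]
0.5 False 11.16 tip [ 0.4416 -0.2199  0.085 ] F [ 0.28 -0.72  0.37]
0.6 False 11.45 tip [ 0.4416 -0.2157  0.085 ] F [-1.42 -1.18  1.73]
0.7 False 11.74 tip [ 0.4423 -0.2114  0.0849] F [-1.55 -1.17  0.49]
```

View pics/c3.png

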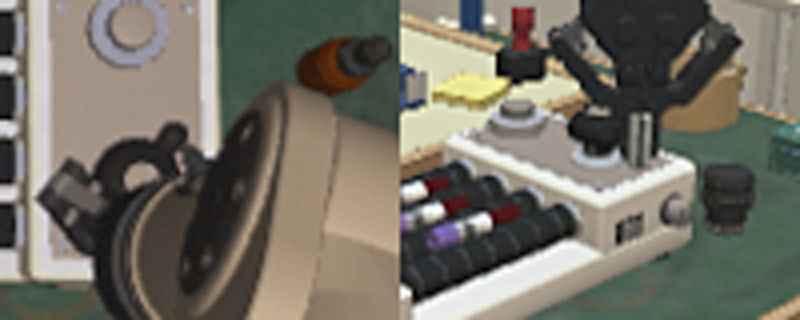

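The rear wing has turned about 45° clockwise and the neck is showing again, so it has apparently popped out. I'll push slightly further to be sure, then back off along the arc and look.

Run:
```python
from h import *
p,o=arc(.78);h=robot.line_to(p,o,velocity=.03,f_stop=9);st(f'.78 {h}')
robot.pause(.3)
for t in (.5,.25,0):
    p,o=arc(t);robot.line_to(p,o,velocity=.04)
p,o=arc(0,d=.034);robot.line_to(p,o,velocity=.06);st('off')
p,o=arc(0,d=.034,z=.16);robot.line_to(p,o,velocity=.12)
robot.move_to([RB[0],RB[1],.16+TR],[180,0,np.degrees(PO[2])]);st('over reset')
save('d1',vision.grab_frame('top'));save('d2',vision.grab_frame('scene'))
a=cv2.imread('pics/d1.png')[165:245,320:420];b=cv2.imread('pics/d2.png')[150:230,260:360]
cv2.imwrite('pics/d3.png',cv2.resize(np.hstack([a,b]),None,fx=4,fy=4,interpolation=cv2.INTER_CUBIC))
```

```text
.78 False 12.11 tip [ 0.4433 -0.208   0.0849] F [-1.51 -0.32  0.3 ]
off 14.06 tip [ 0.446  -0.2544  0.085 ] F [-0.48  0.63  0.33]
over reset 15.39 tip [ 0.5647 -0.2214  0.1582] F [-0.37 -0.85  0.13]
```

View pics/d3.png

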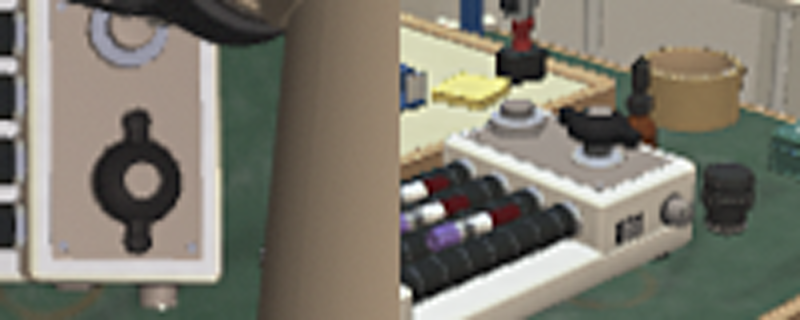

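The head is out, with the neck fully visible, and the wings are back fore and aft. The mixer hasn't moved. Now the reset button.

Run:
```python
from h import *
x,y=RB[:2]
robot.line_to([x,y,.1+TR],velocity=.06);st('near')
h=robot.line_to([x,y,.083+TR],velocity=.012,f_stop=11);st(f'press {h}')
robot.pause(.3);st('held')
save('e0',vision.grab_frame('scene'))
robot.line_to([x,y,.16+TR],velocity=.08);st('up')
robot.move_to([.40,-.05,.30],[180,0,np.degrees(PO[2])]);robot.pause(.3);st('away')
save('e1',vision.grab_frame('top'));save('e2',vision.grab_frame('scene'))
a=cv2.imread('pics/e0.png')[150:230,260:360];b=cv2.imread('pics/e2.png')[150:230,260:360]
cv2.imwrite('pics/e3.png',cv2.resize(np.hstack([a,b]),None,fx=4,fy=4,interpolation=cv2.INTER_CUBIC))
```

```text
near 16.64 tip [ 0.5653 -0.2225  0.1005] F [-0.59 -0.09  0.24]
press True 17.65 tip [ 0.5649 -0.2224  0.0883] F [-0.11 -0.23  3.99]
held 17.95 tip [ 0.565  -0.2223  0.0882] F [-0.29  0.66  5.85]
up 19.06 tip [ 0.5644 -0.2222  0.1592] F [ 0.7  -0.2  -0.37]
away 20.4 tip [ 0.4003 -0.0505  0.2824] F [ 0.53  0.3  -0.39]
```

View pics/e3.png

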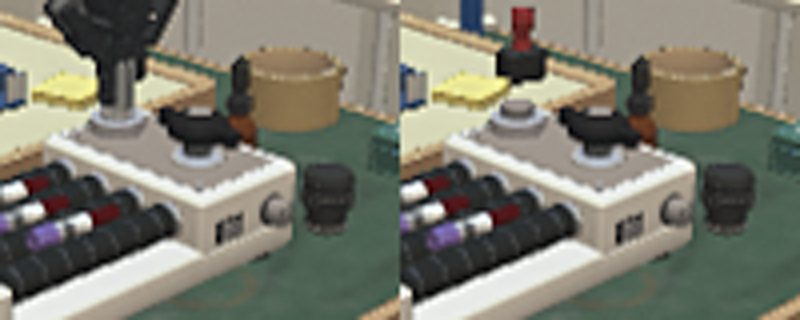

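The reset press tripped the 11 N stop at tip 88.3 mm, only about 2 mm in. That was probably a contact transient, so it was not fully pressed. I'll repeat it more slowly with a higher stop and a position limit.

Run:
```python
from h import *
x,y=RB[:2];o=[180,0,np.degrees(PO[2])]
robot.move_to([x,y,.15+TR],o)
robot.line_to([x,y,.093+TR],velocity=.05);robot.pause(.2);st('near')
h=False
for z in(.089,.087,.0855,.0845,.0838,.0832):
    h=robot.line_to([x,y,z+TR],velocity=.006,f_stop=16);st(f'{z} {h}')
    if h or robot.current_tool_pos()[2]-TR<.0842:break
robot.pause(.3);st('held')
save('f0',vision.grab_frame('scene'))
a=cv2.imread('pics/f0.png')[150:230,260:360]
cv2.imwrite('pics/f3.png',cv2.resize(a,None,fx=6,fy=6,interpolation=cv2.INTER_CUBIC))
```

```text
near 23.05 tip [ 0.5652 -0.2225  0.0934] F [-0.71  0.5   1.34]
0.089 False 23.87 tip [ 0.5652 -0.2224  0.0893] F [-1.19  0.26  3.41]
0.087 False 24.35 tip [ 0.5652 -0.2224  0.0881] F [-2.63  0.38  8.92]
0.0855 False 24.75 tip [ 0.5652 -0.2224  0.088 ] F [-4.83  2.06 13.8 ]
0.0845 False 25.07 tip [ 0.5653 -0.2224  0.0879] F [-5.53  0.71 18.53]
0.0838 False 25.33 tip [ 0.5653 -0.2225  0.0878] F [-6.06  2.45 20.73]
0.0832 False 25.58 tip [ 0.5653 -0.2224  0.0878] F [-7.72  2.33 22.83]
held 25.88 tip [ 0.5653 -0.2224  0.0878] F [-7.6   2.75 24.28]
```

View pics/f3.png

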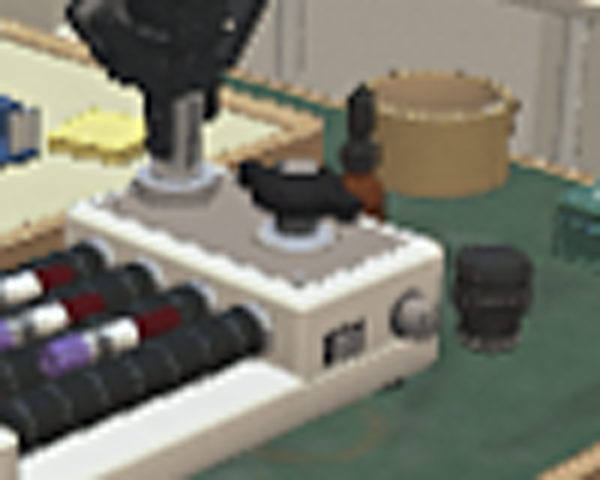

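It met a hard stop at apparent tip height about 88 mm, with about 5.5 N just before it. Either the button is bottomed and the shut tip is longer than assumed, or something is blocking it. I'll probe the force against height in fine steps to find where contact begins.

Run:
```python
from h import *
x,y=RB[:2]
print('moment',np.round(robot.current_torque(),2))
def avg(n=8):
    f=[]
    for _ in range(n):
        robot.pause(.015);f.append(robot.current_contact_force())
    return np.mean(f,0).round(2),(robot.current_tool_pos()[2]-TR).round(5)
print('held',avg())
robot.line_to([x,y,.0975+TR],velocity=.03)
for z in(.0975,.0955,.0945,.0935,.0925,.0915,.0905,.0895,.0885,.087):
    robot.line_to([x,y,z+TR],velocity=.02)
    f,t=avg();print(z,f,t,np.round(robot.current_torque(),2))
save('g0',vision.grab_frame('scene'))
st()
for z in(.084,.088,.09):print(z,proj('scene',[[x,y,z],[x-.011,y+.0145,z],[x-.011,y-.0145,z]]).round(1).tolist())
a=cv2.imread('pics/g0.png')[165:190,275:310];b=cv2.imread('pics/e2.png')[165:190,275:310]
cv2.imwrite('pics/g3.png',cv2.resize(np.hstack([a,b]),None,fx=11,fy=11,interpolation=cv2.INTER_NEAREST))
```

```text
moment [ 0.52  1.68 -0.02]
held (array([-7.51,  2.29, 23.39]), np.float64(0.08778))
0.0975 [0.36 0.14 0.07] 0.09737 [ 0.04 -0.06  0.03]
0.0955 [-0.01 -0.11 -0.02] 0.09551 [ 0.03  0.02 -0.05]
0.0945 [-0.07  0.25 -0.24] 0.09451 [-0.06 -0.03 -0.05]
0.0935 [-0.03  0.02  1.6 ] 0.09379 [0.02 0.02 0.01]
0.0925 [ 0.28 -0.02  1.96] 0.09266 [-0.   -0.07  0.  ]
0.0915 [ 0.27 -0.09  2.79] 0.09164 [ 0.01 -0.04 -0.02]
0.0905 [-0.06  0.24  3.37] 0.09064 [-0.02 -0.08  0.01]
0.0895 [ 0.44 -0.21  4.02] 0.08964 [-0.   -0.14 -0.01]
0.0885 [ 0.43 -0.45  4.42] 0.08865 [ 0.02 -0.12  0.04]
0.087 [-0.98  0.3   8.84] 0.08808 [0.05 0.17 0.01]
 30.57 tip [ 0.5651 -0.2224  0.0881] F [-1.52 -0.12  9.61]
0.084 [[288.1, 178.8], [287.4, 181.0], [294.3, 178.5]]
0.088 [[288.2, 177.5], [287.4, 179.7], [294.3, 177.2]]
0.09 [[288.2, 176.9], [287.4, 179.1], [294.3, 176.6]]
```

View pics/g3.png

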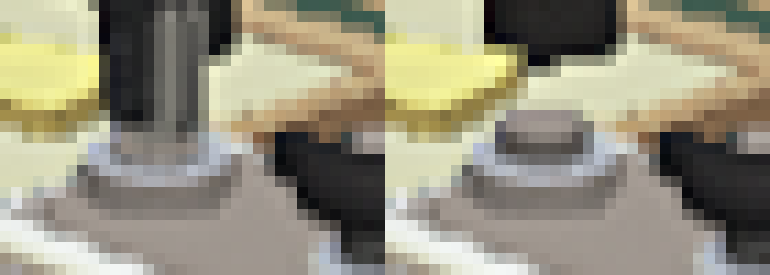

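Contact begins at 94.1 mm with a 1.5 to 4.6 N spring over 6 mm, then a hard stop at 88.1 mm. So the button is fully down, and the shut tip reaches about 4 mm further than assumed. The picture shows the button flush in its ring under the finger, and up again before. I'll lift off, quantify the stop head's height in the saved pictures, and check that nothing moved.

Run:
```python
from h import *
robot.line_to([RB[0],RB[1],.17+TR],velocity=.1)
robot.move_to([.36,.02,.33],[180,0,0]);robot.pause(.4);st('away')
save('z1',vision.grab_frame('top'));save('z2',vision.grab_frame('scene'))
L=lambda n:cv2.imread(f'pics/{n}.png',0).astype(np.float32)
def shift(a,b,u0,u1,v0,v1):
    w=cv2.createHanningWindow((u1-u0,v1-v0),cv2.CV_32F)
    s,q=cv2.phaseCorrelate(L(a)[v0:v1,u0:u1].copy(),L(b)[v0:v1,u0:u1].copy(),w);return np.round([*s,q],2)
s=L('scene0')
def dark(n):
    i=L(n)[168:196,294:318]<70;r=np.where(i.sum(1)>5)[0];return int(i.sum()),r.min()+168,r.max()+168
for n in('scene0','b1','d2','z2'):print(n,'dark head rows',dark(n),'mixer front shift',shift('scene0',n,262,340,200,235))
for nm,(u0,u1,v0,v1) in dict(stop=(340,370,185,235),reset=(338,366,158,185),tubes=(258,325,160,232),marker=(205,235,170,245),bottle=(390,425,165,200),eyep=(380,412,215,245)).items():
    print(nm,'top shift',shift('top0','z1',u0,u1,v0,v1),'scene diff n/a')
a=cv2.imread('pics/z1.png')[140:260,200:430];b=cv2.imread('pics/z2.png')[150:270,200:430]
cv2.imwrite('pics/z3.png',cv2.resize(np.vstack([a,b]),None,fx=2.4,fy=2.4,interpolation=cv2.INTER_CUBIC))
```

```text
away 33.27 tip [0.3602 0.0198 0.3128] F [-0.01 -0.52  0.11]
scene0 dark head rows (161, np.int64(177), np.int64(187)) mixer front shift [0. 0. 1.]
b1 dark head rows (145, np.int64(180), np.int64(188)) mixer front shift [-0.    0.01  0.97]
d2 dark head rows (159, np.int64(177), np.int64(187)) mixer front shift [ 0.02 -0.03  0.98]
z2 dark head rows (159, np.int64(177), np.int64(187)) mixer front shift [ 0.01 -0.01  0.98]
stop top shift [0.03 0.01 0.99] scene diff n/a
reset top shift [-0.01  0.47  1.01] scene diff n/a
tubes top shift [ 0.01 -0.04  0.99] scene diff n/a
marker top shift [-0.01  0.48  0.99] scene diff n/a
bottle top shift [0.16 0.11 0.97] scene diff n/a
eyep top shift [0.15 0.   0.98] scene diff n/a
```

View pics/z3.png

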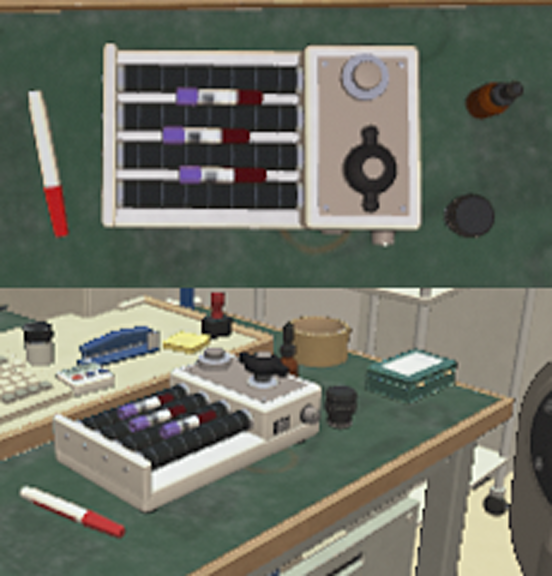

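The head's top row was 177 at the start, 180 after the press (about 8.5 mm lower, so latched with the fingers off), and 177 again after turning. Everything is where it was, so I'm handing in.

```bash
python3 -c "
from h import *
workorder.close_job();st('closed')"
```

```text
the job is handed in; nothing more can be done
the job is handed in; nothing more can be done
```

The stop-button test is done and handed in at about 33 s of the 48 s allowed; `close_job` gave no verdict. All of it was done with the fingers shut.

- **Stop press:** I pushed the button in with about 10.5 N. With the fingers off, the head stayed about 3 pixels lower in the scene picture, which matches the 8.5 mm latch.
- **Turn and release:** I pushed the front wing about 45° clockwise until the button sprang out. After I backed off, the head was at its original height with the wings back fore and aft.
- **Reset:** I pressed this three times.
    - **First press:** it stopped on the 11 N limit at a tip reading of 88.3 mm. I took that as not fully down.
    - **Second press:** it leaned on the end stop with about 24 N, below the 34 N limit but harder than needed.
    - **Third press:** in fine steps, this showed contact at 94.1 mm and the end at 88.1 mm, the full 6 mm. The first press had therefore already bottomed the button.
- **Last check:** the final pictures show the stop button out and the reset button up. The mixer, tubes and things around it had moved less than half a pixel (about 1 mm), and the arm was clear.

**Disagreement:** the reset heights suggest the shut fingertips reach about 4 mm further than the given 17 mm. The stop press (98.2 mm against the expected 98.5 mm) does not. I did not resolve this.

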